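# Dispense two grinding balls and put them on the balance

### The arm

A 6-joint arm with a two-finger parallel gripper is mounted at the origin on a cart in front of the work surface, level with it; the furniture and walls round the work are solid. World frame = base frame: x ahead of the robot, y to its left, z up, the work surface at z = 0. Lengths are in m, angles in rad, forces in N, time in s.
With the tool pointing down it reaches from about 0.4 to 0.825 m from the base axis. Payload 7 kg.
Tool frame: the origin (TCP) lies at the centre of the arm's flange, where the gripper is bolted on; the fingertips stand 178 mm ahead of it and the grasp point (between the pads) lies ahead of it (tcp_to_grasp is the z of the grasp point in the tool frame, in m); z points along the fingers, x is the direction in which the jaws open and shut, and the axes are right-handed (so a half turn about z gives the same grasp; the last joint's range is limited). The gripper opens to 88 mm and grips with 3 to 60 N. Pads are 19 mm wide; open, the fingers measure 130 mm over their backs; the gripper's body (78 mm by 193 mm) begins 47 mm behind the grasp point.
Start: joints at [-0.912, 0.359, 0.012, 0, -1.224, -0.288], TCP at [0.245, -0.629, 0.405] pointing down, gripper open.
Joint ranges: [-3.07, 3.07], [-1.43, 2.12], [-1.02, 1.25], [-3.03, 1.67], [-3.05, -0], [-3.03, 3.03]. Speed limits (rad/s): [2.39, 2.39, 3.01, 3.14, 3.14, 3.14].

### API

Orientations are given as [roll, pitch, yaw] about the fixed x, y, z axes, in that order (R = Rz(yaw) Ry(pitch) Rx(roll)).
In Python, from station import get_state, grab_frame, job_done, tcp_to_grasp gives the robot as it stands.
- The arm moves only by the tool drive_tool, never from a script. Its argument "moves" is a list of rows, each a list of 7 numbers: the shift along the tool's x, y, z in mm, then the turn, a rotation vector about the tool's x, y, z in degrees, then the closure, from -1 (fully open) to 1 (shut), so that 0 is half open. In form: [[dx, dy, dz, ax, ay, az, claw], ...]. A call has 1 to 12 rows; each row is the pose to reach, as a shift and turn from the pose commanded when the call began, along the tool's axes at that moment; what a row does not reach only later rows make up. A row lasts 1/8 s, in which the tool goes at most 62.5 mm and 10.7 degrees, less where a joint would pass 70% of its speed; a pose out of reach is approached as far as the arm can. A call with a gripper value outside its range is refused whole. The fingers move at their own pace and stop on an object; "grip_force" is the grip in N (left out, the last holds). Time passes only in rows, so rows that repeat a pose let the fingers close. It gives the time, the measured TCP pose, the force and the opening at its end, in the units of the state.
- get_state(): the state, without advancing time (a new reading comes with each control period).
- grab_frame(name): name is "scene" or "top"; returns a dict with "img" (400x640x3 uint8, red, green, blue), "range_z" (400x640 float32, m along the optical axis (not along the pixel's ray), 0 where there is no reading), "fovy" (degrees; the focal length in pixels is half the picture's height over the tangent of half this angle, whatever the lens; pixels are square), "cx", "cy" (the principal point, pixels), "rvec" (rotation vector, rad) and "tvec" (3), from world to camera coordinates, as OpenCV has them. Camera axes: x right, y down, z forward; pixel columns grow to the right and rows downward; lengths in m; the calibration is good to about 2 mm. A picture is of the moment at which its call begins.
- job_done(): hands the job in, once; it reports no verdict.
The state is a dict: "t": time; "q": joint angles; "qd": joint speeds; "joint_efforts": joint torques, N m; "eef_pos": TCP position; "ee_rot": TCP orientation; "force": force on the tool from outside, world axes, zero at the start; "moment": the same for the moment, N m; "width": finger opening in m.
Only numpy, scipy, OpenCV 4.12 (cv2) and the standard library are available. Lean on these libraries where they do the work, as an engineer would, in place of code of your own. Each camera call takes 0.05 s, during which the arm holds its last target. There are 200 camera calls.

### The job

Stand the larger of the two glass beakers on the bench right at the lip of the ball dispenser's chute, centred on it, to catch what rolls off. Twice, pull the dispenser's sprung slide by its black handle right out to its stop and ease it back home without letting it snap, so that exactly two steel balls run into the beaker. Then, keeping it upright, stand the beaker with its balls on the middle of the balance's round pan, leaving the other balls in the dispenser and the small beaker, bottle and timer where they are.

Things in the scene. Friction and masses are not known exactly. Their poses are not given: they have to be found in the camera images.
- beaker: the larger glass beaker, clear, loose, 58 mm diameter, 72 mm tall, open at the top, wall about 3 mm; origin at the centre of its underside, z up its axis
- small_beaker: bystander: the smaller clear glass beaker, 50 mm diameter, 60 mm tall; origin at the centre of its underside
- bottle: bystander: small white screw-cap sample bottle, 41 mm diameter, 74 mm tall; origin at the centre of its underside
- timer: bystander: small white desk timer, 58 x 62 x 20 mm; origin at the centre of its underside
- dispenser: fixed metal ball dispenser, base 90 x 150 mm, 208 mm tall; origin on the bench under its clear square magazine tube (26 mm wide, z 144 to 208 mm). An open chute 30 mm wide, centred on y = -40 mm, slopes down to its -x side: lip at x = -75 mm, underside z = 79 mm, walls to 95 mm. The slide comes out at its -y side; at the stop it drops one ball onto the chute, at home it takes the next
- outlet_spot (a point): point on the bench in front of the chute's lip, at x = -108, y = -40 mm of the dispenser, where the centre of the larger beaker's underside should be so that its rim is 4 mm clear of the lip and balls running off fall in (good within about 8 mm; if part of its rim is under the lip, draw the beaker away from the lip before lifting it)
- magazine (a point): point on the magazine tube's axis at its foot, 142 mm above the bench
- slide (a joint): travel of the sprung slide in m: 0 = home (in), 0.042 = out at its stop; it moves along the dispenser's -y axis; a spring pulls it home with 3 N at home and 8 N at the stop
- pull_handle (a point): point to grip on the slide's pull handle: a black upright plate 12 mm thick along the dispenser's y axis, 34 mm wide, from z = 122 to 180 mm; this point lies in its middle at z = 164 mm, 16 mm below its top. It stands on the end of an 8 mm rod (axis at z = 134 mm): at home 135 mm from the magazine axis on the -y side, 58 mm of rod free; moves with the slide
- ball_1: steel ball, 18 mm diameter, lowest in the dispenser (in the slide), the first to come out; origin at its centre
- ball_2: steel ball like ball_1, next above it; origin at its centre
- ball_3: steel ball like ball_1, third from below; must stay in the dispenser; origin at its centre
- ball_4: steel ball like ball_1, the topmost; must stay in the dispenser; origin at its centre
- balance: fixed white laboratory balance, body 150 x 190 mm, 42 mm high, with a round steel pan of 96 mm diameter on top, pan surface at z = 58 mm; origin at the centre of its underside; pan centre at x = +22 mm
- pan (a point): centre of the balance's pan, on its upper surface, 58 mm above the bench

How it is judged:
By the outcome, as a careful person would: the job done as asked, in the order asked, and still so for the second after the job is handed in, with the robot touching nothing.
It also fails if it takes over 72 s, if anything falls off the work surface, if the arm or the gripper's body presses on something with over 40 N, if the wrist force passes 120 N, or if a joint passes its speed limit or range.

## Working session

There is one attempt and no reset: what is moved stays moved. The work goes in short steps, Python scripts to look and compute and a tool call to move; the robot and the scene stay as the last step left them, time stands still between calls to the robot, and variables do not carry over. Pictures are saved under pics/ and viewed, about 8 in all and at most 12, crops included, and the job is handed in when it is done.

Besides the shell and the picture viewer there is one more tool, called after "Emit:" as name(argument=value, ...) on one line, values as JSON. drive_tool: Moves the arm, as the interface text tells. Its arguments: {"type":"object","properties":{"moves":{"type":"array"},"grip_force":{"type":"number"}},"required":["moves"]}

```bash
mkdir -p pics; ls; cat > h.py <<'E'
import numpy as np, cv2
from station import *
def K(f):
    F=f["img"].shape[0]/2/np.tan(np.radians(f["fovy"])/2); return F
def ray(f,u,v):
    R=cv2.Rodrigues(np.array(f["rvec"],float))[0]; t=np.array(f["tvec"],float).ravel()
    d=R.T@np.array([(u-f["cx"])/K(f),(v-f["cy"])/K(f),1.0]); return -R.T@t,d
def at_z(f,u,v,z):
    c,d=ray(f,u,v); return c+d*(z-c[2])/d[2]
def at_d(f,u,v):
    c,d=ray(f,u,v); return c+d*f["range_z"][int(round(v)),int(round(u))]
def proj(f,p):
    R=cv2.Rodrigues(np.array(f["rvec"],float))[0]; t=np.array(f["tvec"],float).ravel()
    q=R@np.array(p)+t; return q[0]/q[2]*K(f)+f["cx"],q[1]/q[2]*K(f)+f["cy"]
def save(n,img,box=None,s=1):
    if box: img=img[box[1]:box[3],box[0]:box[2]]
    cv2.imwrite("pics/"+n+".png",cv2.resize(img[:,:,::-1],None,fx=s,fy=s,interpolation=cv2.INTER_CUBIC))
E
python3 - <<'E'
from h import *
import pickle
print(get_state(),tcp_to_grasp)
for n in("scene","top"):
    f=grab_frame(n); pickle.dump(f,open(n+"0.pkl","wb")); save(n+"0",f["img"]); print(n,f["fovy"],f["cx"],f["cy"],ray(f,f["cx"],f["cy"]))
E
```

```text
pics
{'t': 0.0, 'q': array([-9.11878539e-01,  3.59395376e-01,  1.10354245e-02, -3.44039225e-04,
       -1.22408564e+00, -2.88121071e-01]), 'qd': array([ 1.44456777e-04, -1.84735925e-03,  1.66179541e-04,  1.94591427e-03,
        1.50510633e-05,  3.17829104e-04]), 'joint_efforts': array([-3.02228966e-05, -5.82711232e+01,  2.93046767e+01,  6.99704379e+00,
        6.85980282e-03, -1.22556180e-04]), 'eef_pos': array([ 0.24452982, -0.62893723,  0.40370784]), 'ee_rot': array([-3.14143405e+00, -1.67318443e-03,  1.94147574e+00]), 'force': array([ 0.3321649 , -0.09973911,  0.25517899]), 'moment': array([-0.01680829, -0.04866282,  0.08506352]), 'width': 0.08775265779451256} 0.1593
scene 48.07617486730284 325.4731474137466 200.60324119748384 (array([-0.54074927, -0.32616557,  0.96109438]), array([ 0.76199506,  0.25267278, -0.59625497]))
top 48.43715691275892 323.54709112380584 195.81077295862357 (array([0.41771979, 0.01999231, 1.32741562]), array([ 0.11887359, -0.00731048, -0.99288248]))
```

View pics/scene0.png

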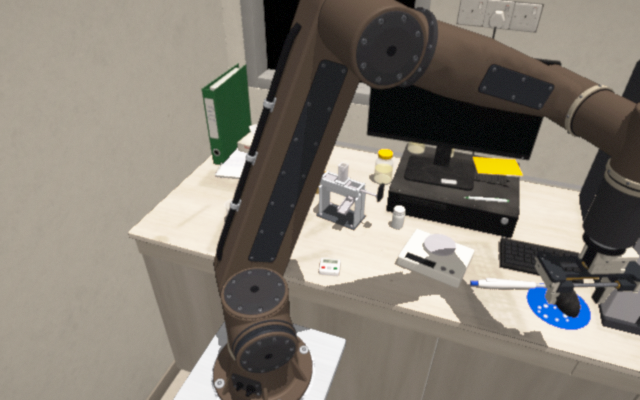

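View pics/top0.png

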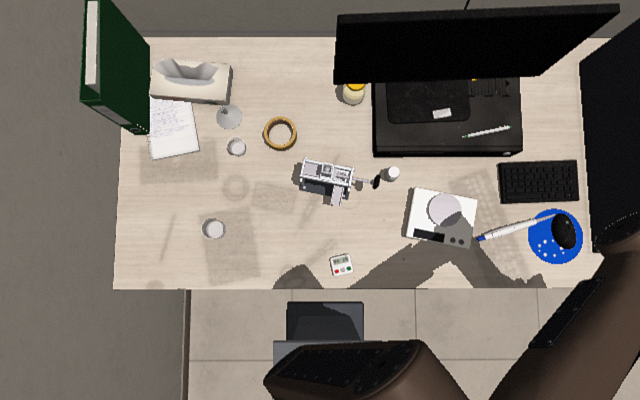

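The top view shows the dispenser at about (328,178), the balance at (441,215), the timer at (341,264) and the bottle at (391,174). Round glass things stand at (229,117), (236,147) and (213,229). I'll enlarge the left side and the dispenser.

```bash
python3 - <<'E'
from h import *
import pickle
f=pickle.load(open("top0.pkl","rb"))
a=cv2.resize(f["img"][95:255,185:305],None,fx=3.5,fy=3.5,interpolation=cv2.INTER_CUBIC)
save("left",f["img"],(190,95,310,255),3.7); save("disp",f["img"],(285,145,485,255),4)
for u,v in[(229,117),(236,147),(213,229),(215,240),(391,174),(341,264),(443,210),(375,182)]: print(u,v,at_d(f,u,v).round(3),at_z(f,u,v,0).round(3))
E
```

```text
229 117 [0.81  0.292 0.035] [0.82 0.3  0.  ]
236 147 [0.72  0.271 0.026] [0.726 0.276 0.   ]
213 229 [0.477 0.334 0.022] [0.478 0.339 0.   ]
215 240 [ 0.445  0.333 -0.001] [0.445 0.332 0.   ]
391 174 [ 0.63  -0.182  0.078] [ 0.643 -0.194  0.   ]
341 264 [ 0.374 -0.04   0.02 ] [ 0.374 -0.041  0.   ]
443 210 [ 0.528 -0.332  0.059] [ 0.533 -0.348  0.   ]
375 182 [ 0.592 -0.123  0.178] [ 0.619 -0.145  0.   ]
```

View pics/left.png

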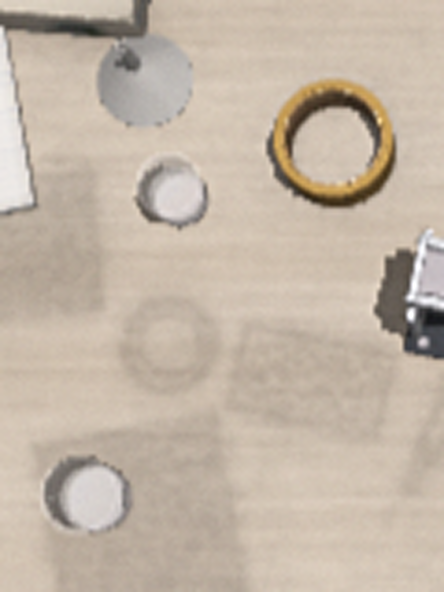

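View pics/disp.png

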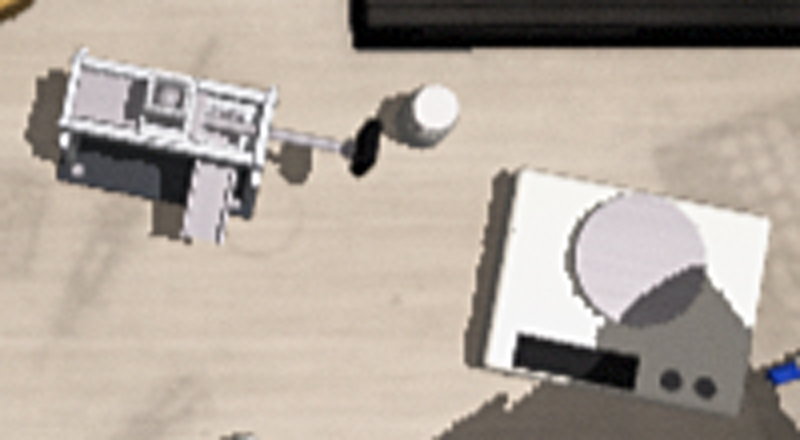

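The larger beaker is the lower-left one (rim about 24 px across, floor centre near (215.7,229)). The small one is at (236,147). The dispenser's magazine top is at about (327,169), the handle top at (376.8,181.5) and the chute lip at about (336,204).

```bash
python3 - <<'E'
from h import *
import pickle
f=pickle.load(open("top0.pkl","rb"))
print("beaker base",at_z(f,215.7,229.1,.003),"rim",at_z(f,212,228.3,.072))
P=np.array([[at_d(f,u,v) for u in range(285,500)] for v in range(140,260)]).reshape(-1,3)
P0=P
def sel(lo,hi,x,y,r): 
    m=(P[:,2]>lo)&(P[:,2]<hi)&(np.hypot(P[:,0]-x,P[:,1]-y)<r); return P[m]
mg=at_z(f,327,169,.208); h=at_z(f,376.75,181.5,.18); print("mag",mg,"hand",h)
a=sel(.195,.22,mg[0],mg[1],.04); print("mag depth",len(a),a.mean(0),a.min(0),a.max(0))
b=sel(.165,.19,h[0],h[1],.04); print("hand depth",len(b),b.mean(0),b.min(0),b.max(0))
c,d=cv2.PCACompute(b[:,:2].astype(np.float32),None); print("hand long dir",d[0],np.degrees(np.arctan2(d[0][1],d[0][0])))
p=sel(.053,.065,.528,-.33,.08); print("pan",len(p)); (ct,r)=cv2.minEnclosingCircle(p[:,:2].astype(np.float32)); print(ct,r)
bd=P[(P[:,2]>.034)&(P[:,2]<.05)&(P[:,1]<-.2)&(P[:,0]<.6)&(P[:,0]>.4)]; print("bal",cv2.minAreaRect(bd[:,:2].astype(np.float32)))
ch=sel(.075,.13,mg[0],mg[1],.15); ch=ch[ch[:,0]<mg[0]-.05]; print("chute pts",len(ch),ch[np.argsort(ch[:,0])[:14]].round(3))
top=P[(P[:,2]>.11)&(P[:,2]<.155)&(np.hypot(P[:,0]-mg[0],P[:,1]-mg[1])<.11)]; print("disp top",cv2.minAreaRect(top[:,:2].astype(np.float32)))
E
```

```text
beaker base [0.47709748 0.33055039 0.003     ] rim [0.47626744 0.32482545 0.072     ]
mag [0.62070384 0.00280106 0.208     ] hand [ 0.59259107 -0.12746366  0.18      ]
mag depth 68 [0.62370257 0.00365237 0.20498267] [ 0.60908151 -0.01005711  0.19522076] [0.6389539  0.0181321  0.21201368]
hand depth 59 [ 0.59647106 -0.12813411  0.17824942] [ 0.58129718 -0.1366049   0.16883317] [ 0.6131376  -0.12121072  0.18425018]
hand long dir [ 0.97769177 -0.21004494] -12.124986
pan 845
(0.5304287672042847, -0.33681750297546387) 0.04846327379345894
bal ((0.5090419054031372, -0.33257031440734863), (0.19137538969516754, 0.14986653625965118), 78.59141540527344)
chute pts 107 [[ 0.539 -0.035  0.096]
 [ 0.542 -0.035  0.093]
 [ 0.543 -0.032  0.087]
 [ 0.543 -0.027  0.086]
 [ 0.543 -0.024  0.083]
 [ 0.544 -0.03   0.079]
 [ 0.544 -0.021  0.079]
 [ 0.545 -0.035  0.096]
 [ 0.545 -0.007  0.094]
 [ 0.546 -0.024  0.085]
 [ 0.546 -0.016  0.084]
 [ 0.546 -0.03   0.084]
 [ 0.546 -0.033  0.083]
 [ 0.546 -0.021  0.083]]
disp top ((0.6205466985702515, -0.01584259420633316), (0.18065059185028076, 0.06985749304294586), 78.54132080078125)
```

```bash
cat >> h.py <<'E'
from scipy.spatial.transform import Rotation as Ro
G=tcp_to_grasp
YAW=np.radians(78.3)
def rel(pts,yaw=YAW):
    s=get_state(); R=Ro.from_euler("xyz",s["ee_rot"]); g=np.array(s["eef_pos"])+R.apply([0,0,G])
    print("t",s["t"],"grasp now",g.round(4),"yaw",np.degrees(s["ee_rot"]).round(2),"F",np.round(s["force"],1),"w",s["width"])
    T=Ro.from_euler("xyz",[np.pi,0,yaw])
    for p in pts:
        tcp=np.array(p)-T.apply([0,0,G])
        print(p,"mm",(R.inv().apply(tcp-s["eef_pos"])*1000).round(1),"turn",np.degrees((R.inv()*T).as_rotvec()).round(2))
E
python3 -c "
from h import *
rel([(.43,-.25,.245),(.46,.05,.245),(.477,.329,.245),(.477,.329,.055)])"
```

```text
t 0.1 grasp now [ 0.2444 -0.6287  0.2445] yaw [-1.7999e+02 -9.0000e-02  1.1124e+02] F [-0.1 -0.4  0.4] w 0.08740912995086386
(0.43, -0.25, 0.245) mm [ 2.860e+02  3.102e+02 -1.000e-01] turn [-3.000e-02 -8.000e-02  3.294e+01]
(0.46, 0.05, 0.245) mm [5.548e+02 4.468e+02 3.000e-01] turn [-3.000e-02 -8.000e-02  3.294e+01]
(0.477, 0.329, 0.245) mm [8.087e+02 5.637e+02 7.000e-01] turn [-3.000e-02 -8.000e-02  3.294e+01]
(0.477, 0.329, 0.055) mm [808.4 563.7 190.7] turn [-3.000e-02 -8.000e-02  3.294e+01]
```

Emit:
drive_tool(moves=[[40, 44, 0, 0, 0, 5, -1], [82, 88, 0, 0, 0, 10, -1], [123, 133, 0, 0, 0, 15, -1], [164, 177, 0, 0, 0, 20, -1], [205, 222, 0, 0, 0, 25, -1], [246, 266, 0, 0, 0, 30, -1], [286, 310, 0, 0, 0, 33, -1], [340, 337, 0, 0, 0, 33, -1], [394, 364, 0, 0, 0, 33, -1], [448, 392, 0, 0, 0, 33, -1], [502, 420, 0, 0, 0, 33, -1], [555, 447, 0, 0, 0, 33, -1]])

```text
t: 1.6
eef_pos: [0.4597, 0.0521, 0.4048]
ee_rot: [3.141, -0.0, 1.366]
force: [1.6, -0.4, -0.6]
width: 0.0878
```

```bash
python3 -c "
from h import *
rel([(.477,.329,.245),(.477,.329,.055)])"
```

```text
t 1.6 grasp now [0.4597 0.0522 0.2455] yaw [ 1.7998e+02 -1.0000e-02  7.8270e+01] F [ 1.6 -0.4 -0.6] w 0.08777576352040814
(0.477, 0.329, 0.245) mm [274.6 -39.3   0.5] turn [ 0.02 -0.01 -0.03]
(0.477, 0.329, 0.055) mm [274.6 -39.4 190.5] turn [ 0.02 -0.01 -0.03]
```

Emit:
drive_tool(moves=[[55, -8, 0, 0, 0, 0, -1], [110, -16, 0, 0, 0, 0, -1], [165, -24, 0, 0, 0, 0, -1], [220, -32, 10, 0, 0, 0, -1], [260, -37, 40, 0, 0, 0, -1], [275, -39, 75, 0, 0, 0, -1], [275, -39, 95, 0, 0, 0, -1], [275, -39, 105, 0, 0, 0, -1], [275, -39, 105, 0, 0, 0, -1]])

```text
t: 2.72
eef_pos: [0.4779, 0.3271, 0.2993]
ee_rot: [-3.141, 0.001, 1.365]
force: [0.3, -0.4, 1.4]
width: 0.0878
```

```bash
python3 - <<'E'
from h import *
f=grab_frame("top"); g=grab_frame("scene")
a=cv2.resize(f["img"][150:300,150:290],None,fx=3.5,fy=3.5); b=cv2.resize(g["img"][100:300,130:330],(300,300))
save("appr",np.hstack([a,cv2.copyMakeBorder(b,0,a.shape[0]-300,0,0,0)]))
rel([(.477,.329,.055)])
E
```

```text
t 2.825 grasp now [0.4784 0.3275 0.1413] yaw [ 1.7996e+02 -6.0000e-02  7.8230e+01] F [0.6 0.9 0.7] w 0.08789070184042531
(0.477, 0.329, 0.055) mm [ 1.3 -1.6 86.3] turn [ 0.04 -0.06 -0.07]
```

View pics/appr.png

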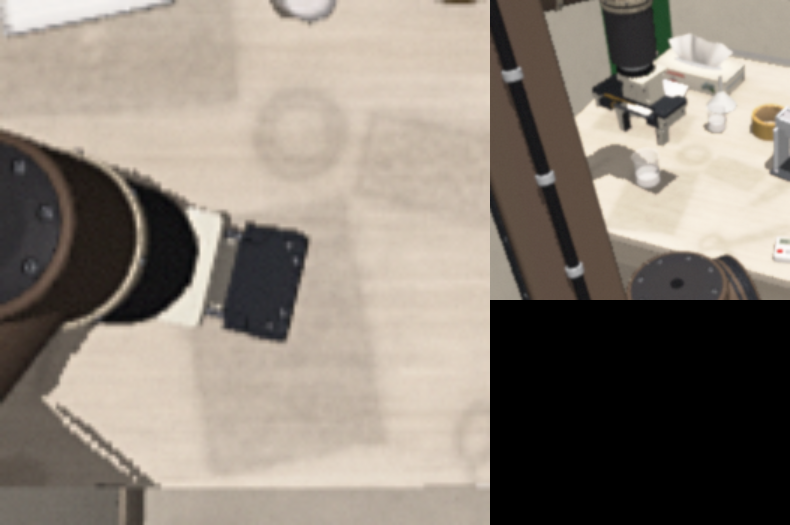

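The crop shows that the gripper's long side (193 mm) lies along the jaw axis, so it will be clear of the dispenser. In the scene view the beaker is below the gripper, at (648,170) in the composite. I'll go down and grip.

Emit:
drive_tool(moves=[[1, -1, 35, 0, 0, 0, -1], [1, -1, 70, 0, 0, 0, -1], [1, -1, 86, 0, 0, 0, -1], [1, -1, 86, 0, 0, 0, -1], [1, -1, 86, 0, 0, 0, 0], [1, -1, 86, 0, 0, 0, 0.4], [1, -1, 86, 0, 0, 0, 0.7], [1, -1, 86, 0, 0, 0, 0.7], [1, -1, 86, 0, 0, 0, 0.7]], grip_force=15)

```text
t: 3.95
eef_pos: [0.4773, 0.3286, 0.2142]
ee_rot: [3.141, -0.0, 1.366]
force: [-1.3, -0.8, 4.7]
width: 0.0577
```

```bash
python3 - <<'E'
from h import *
rel([(.477,.329,.055)])
E
```

```text
t 3.95 grasp now [0.4774 0.3286 0.0549] yaw [ 1.7997e+02 -3.0000e-02  7.8260e+01] F [-1.3 -0.8  4.7] w 0.05768530184806479
(0.477, 0.329, 0.055) mm [ 0.3 -0.4 -0.1] turn [ 0.03 -0.03 -0.04]
```

```bash
python3 - <<'E'
from h import *
rel([(.477,.329,.09),(.47,.0,.09),(.5066,-.0137,.09),(.5066,-.0137,.055)])
E
```

```text
t 3.95 grasp now [0.4774 0.3286 0.0549] yaw [ 1.7997e+02 -3.0000e-02  7.8260e+01] F [-1.3 -0.8  4.7] w 0.05768530184806479
(0.477, 0.329, 0.09) mm [  0.4  -0.4 -35.1] turn [ 0.03 -0.03 -0.04]
(0.47, 0.0, 0.09) mm [-323.2   59.7  -35.2] turn [ 0.03 -0.03 -0.04]
(0.5066, -0.0137, 0.09) mm [-329.1   98.4  -35.2] turn [ 0.03 -0.03 -0.04]
(0.5066, -0.0137, 0.055) mm [-3.292e+02  9.830e+01 -2.000e-01] turn [ 0.03 -0.03 -0.04]
```

Emit:
drive_tool(moves=[[0, 0, -15, 0, 0, 0, 0.7], [0, 0, -35, 0, 0, 0, 0.7], [-25, 5, -35, 0, 0, 0, 0.7], [-60, 11, -35, 0, 0, 0, 0.7], [-100, 18, -35, 0, 0, 0, 0.7], [-140, 26, -35, 0, 0, 0, 0.7], [-180, 33, -35, 0, 0, 0, 0.7], [-220, 41, -35, 0, 0, 0, 0.7], [-260, 48, -35, 0, 0, 0, 0.7], [-295, 54, -35, 0, 0, 0, 0.7], [-318, 59, -35, 0, 0, 0, 0.7], [-323, 60, -35, 0, 0, 0, 0.7]])

```text
t: 5.45
eef_pos: [0.4693, -0.0017, 0.2487]
ee_rot: [-3.141, 0.0, 1.363]
force: [0.4, 0.7, -0.7]
width: 0.0571
```

```bash
python3 - <<'E'
from h import *
rel([(.5066,-.0137,.09),(.5066,-.0137,.055)])
E
```

```text
t 5.45 grasp now [ 0.4692 -0.0017  0.0894] yaw [-1.7997e+02  1.0000e-02  7.8100e+01] F [ 0.4  0.7 -0.7] w 0.0570942836363884
(0.5066, -0.0137, 0.09) mm [-4.1 39.  -0.7] turn [-0.03  0.01 -0.2 ]
(0.5066, -0.0137, 0.055) mm [-4.1 39.  34.3] turn [-0.03  0.01 -0.2 ]
```

Emit:
drive_tool(moves=[[-2, 12, 0, 0, 0, 0, 0.7], [-4, 25, 0, 0, 0, 0, 0.7], [-6, 36, 0, 0, 0, 0, 0.7], [-6, 38, 0, 0, 0, 0, 0.7], [-6, 38, 10, 0, 0, 0, 0.7], [-6, 38, 22, 0, 0, 0, 0.7], [-6, 38, 31, 0, 0, 0, 0.7], [-6, 38, 34, 0, 0, 0, 0.7], [-6, 38, 34, 0, 0, 0, 0.7]])

```text
t: 6.58
eef_pos: [0.5061, -0.0135, 0.2146]
ee_rot: [-3.141, 0.0, 1.366]
force: [0.4, 0.7, -0.4]
width: 0.0575
```

```bash
python3 - <<'E'
from h import *
rel([(.5066,-.0137,.055)])
E
```

```text
t 6.575 grasp now [ 0.506  -0.0136  0.0553] yaw [-1.7999e+02  1.0000e-02  7.8260e+01] F [ 0.4  0.7 -0.4] w 0.05754317868316849
(0.5066, -0.0137, 0.055) mm [-0.   0.6  0.3] turn [-0.01  0.01 -0.04]
```

Emit:
drive_tool(moves=[[0, 0, 0.6, 0, 0, 0, 0.7], [0, 0, 0.6, 0, 0, 0, 0.3], [0, 0, 0.6, 0, 0, 0, -0.3], [0, 0, 0.6, 0, 0, 0, -1], [0, 0, 0.6, 0, 0, 0, -1], [0, 0, -20, 0, 0, 0, -1], [0, 0, -60, 0, 0, 0, -1], [0, 0, -110, 0, 0, 0, -1], [0, 0, -160, 0, 0, 0, -1], [-40, 0, -180, 0, 0, 0, -1], [-90, 20, -180, 0, 0, 0, -1], [-90, 20, -180, 0, 0, 0, -1]])

```text
t: 8.07
eef_pos: [0.5072, -0.1083, 0.3948]
ee_rot: [3.141, 0.0, 1.362]
force: [-0.7, 0.2, -0.8]
width: 0.0876
```

```bash
python3 - <<'E'
from h import *
import pickle
f=grab_frame("top"); g=grab_frame("scene"); pickle.dump((f,g),open("p1.pkl","wb"))
a=cv2.resize(f["img"][150:250,280:410],None,fx=4,fy=4,interpolation=cv2.INTER_CUBIC); b=cv2.resize(g["img"][150:260,290:420],None,fx=2.1,fy=2.1,interpolation=cv2.INTER_CUBIC)
save("place",np.hstack([a,cv2.copyMakeBorder(b,0,a.shape[0]-b.shape[0],0,0,0)]))
rel([(.5949,-.1292,.235),(.5949,-.1292,.164)])
E
```

```text
t 8.175 grasp now [ 0.507  -0.1063  0.2351] yaw [-179.97   -0.     78.14] F [-0.2  0.2 -0.5] w 0.08782395479457523
(0.5949, -0.1292, 0.235) mm [-4.3 90.6  0. ] turn [-0.03 -0.   -0.16]
(0.5949, -0.1292, 0.164) mm [-4.3 90.7 71. ] turn [-0.03 -0.   -0.16]
```

View pics/place.png

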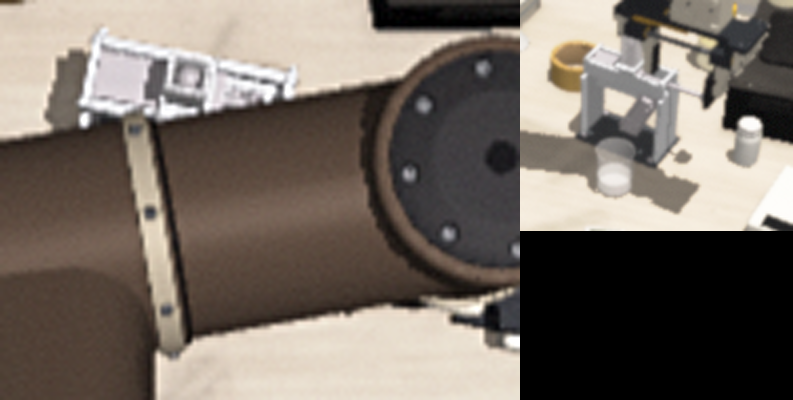

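```bash
python3 - <<'E'
from h import *
import pickle
f,g=pickle.load(open("p1.pkl","rb"))
print("proj base",proj(g,(.5066,-.0137,0)),"rim",proj(g,(.5066,-.0137,.072)),"lip",proj(g,(.5409,-.0208,.079)))
print("rim meas",at_z(g,335.7,220.5,.072))
im=cv2.resize(g["img"][175:255,300:400],None,fx=7,fy=7,interpolation=cv2.INTER_CUBIC)
c=.979;s=-.2045;M=np.array([.6225,.003])
def W(x,y,z): return (M[0]+x*c-y*s,M[1]+x*s+y*c,z)
def dr(p,col): u,v=proj(g,p); cv2.circle(im,(int((u-300+.5)*7),int((v-175+.5)*7)),2,col,-1)
for a in np.linspace(0,6.28,40):
    for z,cl in((0,(255,0,0)),(.072,(0,200,0))): dr(W(-.110+.029*np.cos(a),-.04+.029*np.sin(a),z),cl)
for y in(-.055,-.025): dr(W(-.075,y,.079),(0,0,255)); dr(W(-.075,y,.095),(0,0,255))
save("ov",im)
E
```

```text
proj base (np.float64(334.9062989788187), np.float64(237.97233705204786)) rim (np.float64(335.58428087086867), np.float64(220.697548133354)) lip (np.float64(341.1065887127154), np.float64(213.0866507146908))
rim meas [ 0.50765927 -0.01373737  0.072     ]
```

View pics/ov.png

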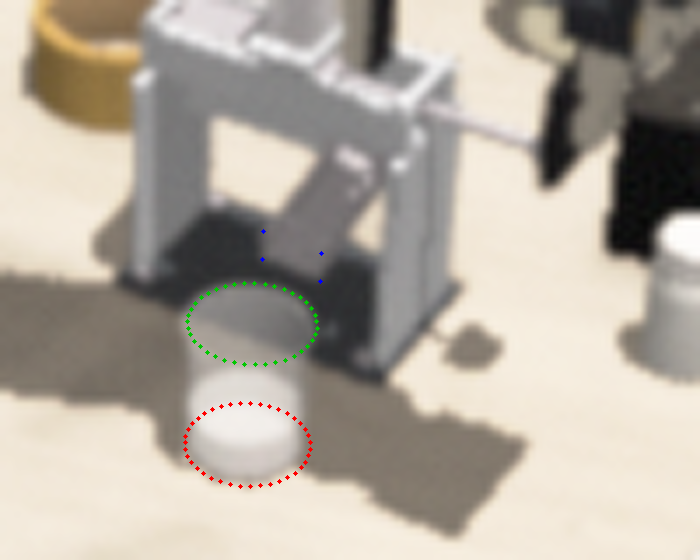

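The larger beaker's predicted base and rim rings match the picture (base about (245,445), left edge 187). The right edge is faint, but the 57.7 mm grip width confirms it is the larger beaker. The chute lip at about (293,265) lies straight in front. Next is the handle, with the jaws half closed to clear the frame.

Emit:
drive_tool(moves=[[-2, 40, 0, 0, 0, 0, 0.1], [-4, 80, 0, 0, 0, 0, 0.1], [-4, 91, 0, 0, 0, 0, 0.1], [-4, 91, 0, 0, 0, 0, 0.1], [-4, 91, 20, 0, 0, 0, 0.1], [-4, 91, 40, 0, 0, 0, 0.1], [-4, 91, 60, 0, 0, 0, 0.1], [-4, 91, 71, 0, 0, 0, 0.1], [-4, 91, 71, 0, 0, 0, 0.1]])

```text
t: 9.3
eef_pos: [0.595, -0.1278, 0.3234]
ee_rot: [-3.14, 0.0, 1.366]
force: [0.0, 0.3, 0.1]
width: 0.0396
```

```bash
python3 - <<'E'
from h import *
g=grab_frame("scene"); save("hand",g["img"],(320,130,440,230),6)
rel([(.5949,-.1292,.164)])
E
```

```text
t 9.35 grasp now [ 0.5954 -0.128   0.1649] yaw [1.7999e+02 1.0000e-02 7.8270e+01] F [ 0.4 -0.2  0.5] w 0.03931344701356866
(0.5949, -0.1292, 0.164) mm [-1.3 -0.2  0.9] turn [ 0.01  0.01 -0.03]
```

View pics/hand.png

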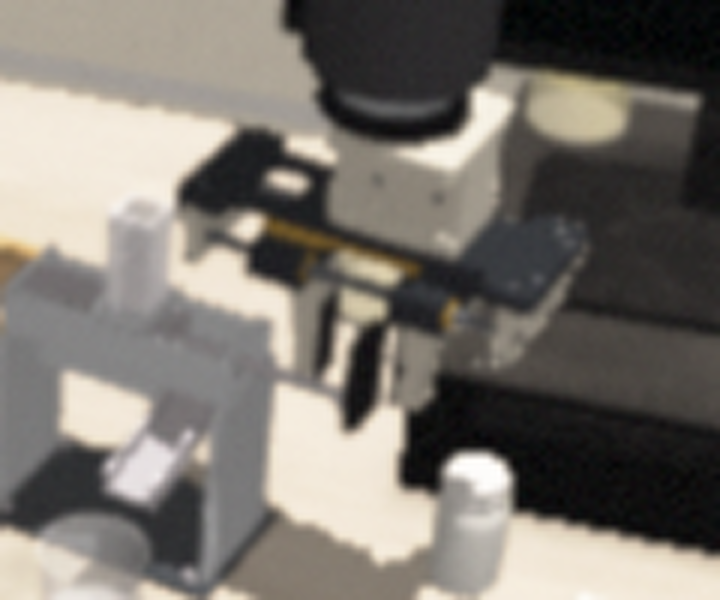

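The black plate is between the fingers at (362,375) in the crop and the gripper is clear of the frame. I'll close and pull gradually.

Emit:
drive_tool(moves=[[-1, 0, 0, 0, 0, 0, 0.5], [-1, 0, 0, 0, 0, 0, 1], [-1, 0, 0, 0, 0, 0, 1], [-1, 0, 0, 0, 0, 0, 1], [-1, 0, 0, 0, 0, 0, 1]], grip_force=40)

```text
t: 9.98
eef_pos: [0.5954, -0.1291, 0.3239]
ee_rot: [3.141, -0.0, 1.366]
force: [-0.4, -0.1, 2.5]
width: 0.0118
```

Emit:
drive_tool(moves=[[-4, 0, 0, 0, 0, 0, 1], [-9, 0, 0, 0, 0, 0, 1], [-14, 0, 0, 0, 0, 0, 1], [-19, 0, 0, 0, 0, 0, 1], [-24, 0, 0, 0, 0, 0, 1], [-29, 0, 0, 0, 0, 0, 1], [-33, 0, 0, 0, 0, 0, 1], [-36, 0, 0, 0, 0, 0, 1], [-38, 0, 0, 0, 0, 0, 1], [-38, 0, 0, 0, 0, 0, 1]])

```text
t: 11.22
eef_pos: [0.5879, -0.1658, 0.3239]
ee_rot: [3.141, -0.001, 1.366]
force: [-0.3, 8.2, 3.0]
width: 0.012
```

```bash
python3 - <<'E'
from h import *
rel([(.5949,-.1292,.164)])
E
```

```text
t 11.225 grasp now [ 0.5881 -0.1656  0.1646] yaw [ 1.7996e+02 -8.0000e-02  7.8260e+01] F [-0.3  8.2  3. ] w 0.012029344698004693
(0.5949, -0.1292, 0.164) mm [37.2 -0.6  0.6] turn [ 0.04 -0.08 -0.04]
```

Emit:
drive_tool(moves=[[-2, 0, 0, 0, 0, 0, 1], [-3, 0, 0, 0, 0, 0, 1], [-4, 0, 0, 0, 0, 0, 1], [-4, 0, 0, 0, 0, 0, 1]])

```text
t: 11.72
eef_pos: [0.5872, -0.1695, 0.3239]
ee_rot: [3.141, -0.002, 1.366]
force: [-0.0, 8.4, 3.0]
width: 0.0117
```

Emit:
drive_tool(moves=[[-1, 0, 0, 0, 0, 0, 1], [-2, 0, 0, 0, 0, 0, 1], [-2, 0, 0, 0, 0, 0, 1]])

```text
t: 12.1
eef_pos: [0.5869, -0.1708, 0.3238]
ee_rot: [3.141, -0.003, 1.366]
force: [1.0, 12.9, 3.9]
width: 0.012
```

Emit:
drive_tool(moves=[[-1, 0, 0, 0, 0, 0, 1], [-1, 0, 0, 0, 0, 0, 1], [-1, 0, 0, 0, 0, 0, 1], [-1, 0, 0, 0, 0, 0, 1]])

```text
t: 12.6
eef_pos: [0.5868, -0.171, 0.3238]
ee_rot: [3.14, -0.004, 1.366]
force: [1.1, 17.1, 4.8]
width: 0.0119
```

```bash
python3 - <<'E'
from h import *
g=grab_frame("scene"); save("b1",g["img"],(310,170,410,255),6)
E
```

```text
(no output)
```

View pics/b1.png

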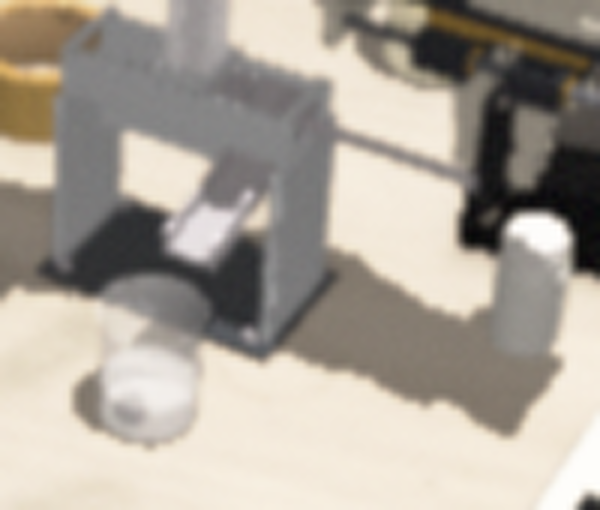

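A ball lies in the beaker, at about (128,405). I'll ease the slide home.

Emit:
drive_tool(moves=[[3, 0, 0, 0, 0, 0, 1], [7, 0, 0, 0, 0, 0, 1], [11, 0, 0, 0, 0, 0, 1], [15, 0, 0, 0, 0, 0, 1], [19, 0, 0, 0, 0, 0, 1], [23, 0, 0, 0, 0, 0, 1], [27, 0, 0, 0, 0, 0, 1], [31, 0, 0, 0, 0, 0, 1], [35, 0, 0, 0, 0, 0, 1], [39, 0, 0, 0, 0, 0, 1], [42, 0, 0, 0, 0, 0, 1], [44, 0, 0, 0, 0, 0, 1]])

```text
t: 14.15
eef_pos: [0.5953, -0.13, 0.3238]
ee_rot: [3.141, 0.0, 1.366]
force: [-0.1, 3.0, 4.8]
width: 0.0117
```

Emit:
drive_tool(moves=[[1, 0, 0, 0, 0, 0, 1], [2, 0, 0, 0, 0, 0, 1], [2, 0, 0, 0, 0, 0, 1], [2, 0, 0, 0, 0, 0, 1]])

```text
t: 14.65
eef_pos: [0.5955, -0.1289, 0.3239]
ee_rot: [3.141, 0.001, 1.365]
force: [-0.2, -2.9, 5.5]
width: 0.0119
```

Home is confirmed, since the force has reversed against the stop. Second pull.

Emit:
drive_tool(moves=[[-4, 0, 0, 0, 0, 0, 1], [-9, 0, 0, 0, 0, 0, 1], [-14, 0, 0, 0, 0, 0, 1], [-19, 0, 0, 0, 0, 0, 1], [-24, 0, 0, 0, 0, 0, 1], [-29, 0, 0, 0, 0, 0, 1], [-34, 0, 0, 0, 0, 0, 1], [-38, 0, 0, 0, 0, 0, 1], [-41, 0, 0, 0, 0, 0, 1], [-43, 0, 0, 0, 0, 0, 1], [-45, 0, 0, 0, 0, 0, 1], [-46, 0, 0, 0, 0, 0, 1]])

```text
t: 16.15
eef_pos: [0.5868, -0.1711, 0.3237]
ee_rot: [3.14, -0.004, 1.366]
force: [0.6, 18.4, 6.9]
width: 0.0115
```

Emit:
drive_tool(moves=[[0, 0, 0, 0, 0, 0, 1], [0, 0, 0, 0, 0, 0, 1], [0, 0, 0, 0, 0, 0, 1], [0, 0, 0, 0, 0, 0, 1], [0, 0, 0, 0, 0, 0, 1]])

```text
t: 16.77
eef_pos: [0.5868, -0.171, 0.3238]
ee_rot: [3.14, -0.004, 1.366]
force: [0.2, 16.0, 8.2]
width: 0.0117
```

```bash
python3 - <<'E'
from h import *
g=grab_frame("scene"); save("b2",g["img"],(310,170,410,255),6)
E
```

```text
(no output)
```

View pics/b2.png

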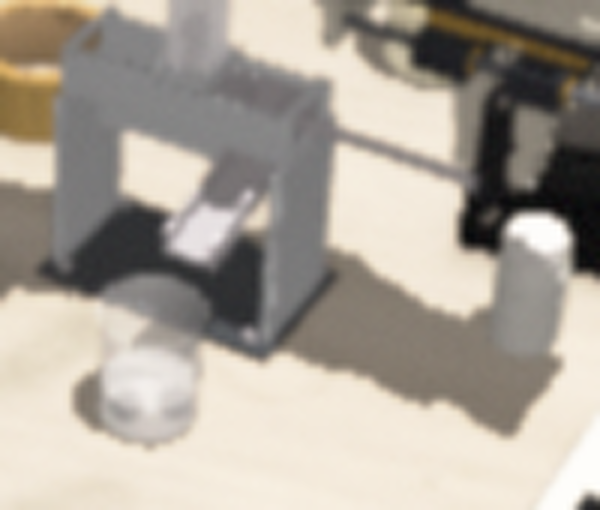

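Now two balls show in the beaker, at about (120,408) and (178,408). I'll ease the slide home again and release it.

Emit:
drive_tool(moves=[[3, 0, 0, 0, 0, 0, 1], [7, 0, 0, 0, 0, 0, 1], [11, 0, 0, 0, 0, 0, 1], [15, 0, 0, 0, 0, 0, 1], [19, 0, 0, 0, 0, 0, 1], [23, 0, 0, 0, 0, 0, 1], [27, 0, 0, 0, 0, 0, 1], [31, 0, 0, 0, 0, 0, 1], [35, 0, 0, 0, 0, 0, 1], [39, 0, 0, 0, 0, 0, 1], [42, 0, 0, 0, 0, 0, 1], [44, 0, 0, 0, 0, 0, 1]])

```text
t: 18.32
eef_pos: [0.5953, -0.1297, 0.3238]
ee_rot: [3.141, -0.001, 1.366]
force: [0.1, 3.2, 6.3]
width: 0.012
```

Emit:
drive_tool(moves=[[1, 0, 0, 0, 0, 0, 1], [1.5, 0, 0, 0, 0, 0, 1], [1.5, 0, 0, 0, 0, 0, 1], [1.5, 0, 0, 0, 0, 0, 1]])

```text
t: 18.82
eef_pos: [0.5955, -0.129, 0.3239]
ee_rot: [3.141, 0.0, 1.365]
force: [-0.1, -0.7, 4.7]
width: 0.0116
```

Emit:
drive_tool(moves=[[0, 0, 0, 0, 0, 0, 0.6], [0, 0, 0, 0, 0, 0, 0.1], [0, 0, 0, 0, 0, 0, 0.1], [0, 0, -10, 0, 0, 0, 0.1], [0, 0, -30, 0, 0, 0, 0.1], [0, 0, -60, 0, 0, 0, 0.1], [0, 0, -70, 0, 0, 0, 0.1], [0, 0, -70, 0, 0, 0, -1]])

```text
t: 19.82
eef_pos: [0.5955, -0.1287, 0.3945]
ee_rot: [3.14, -0.001, 1.366]
force: [0.1, 0.4, -0.8]
width: 0.0449
```

```bash
python3 - <<'E'
from h import *
g=grab_frame("scene"); save("b3",g["img"],(310,170,410,255),6)
rel([(.507,-.05,.235),(.506,-.0137,.16),(.506,-.0137,.055)])
E
```

```text
t 19.875 grasp now [ 0.5952 -0.1286  0.2341] yaw [-1.800e+02 -2.000e-02  7.824e+01] F [ 0.3  0.2 -0.9] w 0.048466782272196716
(0.507, -0.05, 0.235) mm [  59.  -102.4   -0.8] turn [-0.   -0.02 -0.06]
(0.506, -0.0137, 0.16) mm [  94.3 -110.8   74.2] turn [-0.   -0.02 -0.06]
(0.506, -0.0137, 0.055) mm [  94.3 -110.8  179.2] turn [-0.   -0.02 -0.06]
```

Emit:
drive_tool(moves=[[0, -40, 0, 0, 0, 0, -1], [0, -85, 0, 0, 0, 0, -1], [20, -111, 0, 0, 0, 0, -1], [65, -111, 0, 0, 0, 0, -1], [94, -111, 10, 0, 0, 0, -1], [94, -111, 60, 0, 0, 0, -1], [94, -111, 100, 0, 0, 0, -1], [94, -111, 140, 0, 0, 0, -1], [94, -111, 165, 0, 0, 0, -1], [94, -111, 178, 0, 0, 0, -1], [94, -111, 179, 0, 0, 0, -1]], grip_force=18)

```text
t: 21.25
eef_pos: [0.5057, -0.0141, 0.2138]
ee_rot: [-3.14, 0.001, 1.366]
force: [1.1, 0.3, 0.8]
width: 0.0874
```

Emit:
drive_tool(moves=[[0, 0, 0, 0, 0, 0, 0], [0, 0, 0, 0, 0, 0, 0.4], [0, 0, 0, 0, 0, 0, 0.7], [0, 0, 0, 0, 0, 0, 0.7], [0, 0, 0, 0, 0, 0, 0.7]])

```text
t: 21.88
eef_pos: [0.5062, -0.0141, 0.2152]
ee_rot: [3.141, -0.0, 1.366]
force: [-0.6, 0.2, 5.8]
width: 0.0571
```

```bash
python3 - <<'E'
from h import *
g=grab_frame("scene"); f=grab_frame("top")
save("b4",np.hstack([g["img"][150:260,290:430],f["img"][150:260,280:420]]),None,2.8)
c=.979;s=-.2045
rel([(.46,-.0,.055),(.46,-.0,.145),(.46,-.15,.145),(.5305,-.3365,.145),(.5305,-.3365,.1135)])
E
```

```text
t 21.975 grasp now [ 0.5063 -0.0141  0.0558] yaw [ 1.7996e+02 -1.0000e-02  7.8260e+01] F [-0.9 -0.3  5.4] w 0.05749214968883544
(0.46, -0.0, 0.055) mm [  4.4 -48.1   0.8] turn [ 0.04 -0.01 -0.04]
(0.46, -0.0, 0.145) mm [  4.4 -48.  -89.2] turn [ 0.04 -0.01 -0.04]
(0.46, -0.15, 0.145) mm [-142.5  -17.5  -89.2] turn [ 0.04 -0.01 -0.04]
(0.5305, -0.3365, 0.145) mm [-310.7   89.5  -89.1] turn [ 0.04 -0.01 -0.04]
(0.5305, -0.3365, 0.1135) mm [-310.7   89.5  -57.6] turn [ 0.04 -0.01 -0.04]
```

View pics/b4.png

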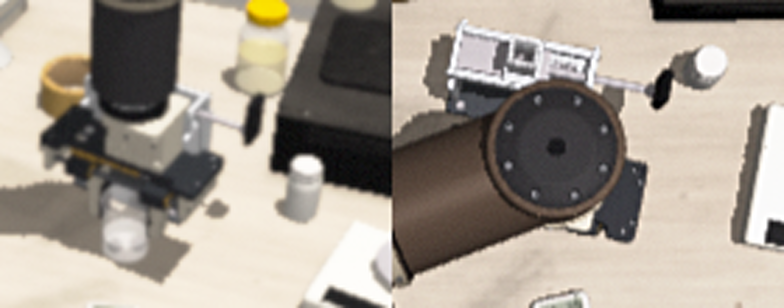

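The fingers hold the beaker (57 mm) and its balls show at its foot, at about (125,240). The handle is home. I'll draw the beaker back, lift it and carry it over.

Emit:
drive_tool(moves=[[0, -4, -2, 0, 0, 0, 0.7], [0, -12, -3, 0, 0, 0, 0.7], [0, -22, -3, 0, 0, 0, 0.7], [0, -32, -5, 0, 0, 0, 0.7], [0, -40, -12, 0, 0, 0, 0.7], [0, -45, -25, 0, 0, 0, 0.7], [0, -48, -42, 0, 0, 0, 0.7], [-4, -48, -60, 0, 0, 0, 0.7], [-12, -46, -76, 0, 0, 0, 0.7], [-24, -43, -86, 0, 0, 0, 0.7], [-40, -40, -89, 0, 0, 0, 0.7], [-60, -35, -89, 0, 0, 0, 0.7]])

```text
t: 23.48
eef_pos: [0.4592, -0.0667, 0.3038]
ee_rot: [3.142, -0.0, 1.366]
force: [-0.2, 0.3, -1.4]
width: 0.0575
```

Emit:
drive_tool(moves=[[-24, 5, 0, 0, 0, 0, 0.7], [-50, 11, 0, 0, 0, 0, 0.7], [-76, 18, 0, 0, 0, 0, 0.7], [-102, 30, 0, 0, 0, 0, 0.7], [-128, 45, 0, 0, 0, 0, 0.7], [-154, 62, 0, 0, 0, 0, 0.7], [-180, 79, 0, 0, 0, 0, 0.7], [-205, 96, 0, 0, 0, 0, 0.7], [-226, 109, 0, 0, 0, 0, 0.7], [-242, 118, 0, 0, 0, 0, 0.7], [-250, 123, 0, 0, 0, 0, 0.7], [-251, 124, 0, 0, 0, 0, 0.7]])

```text
t: 24.98
eef_pos: [0.5295, -0.337, 0.3033]
ee_rot: [-3.141, -0.0, 1.365]
force: [0.2, 0.6, -1.5]
width: 0.057
```

Emit:
drive_tool(moves=[[0, 0, 0, 0, 0, 0, 0.7], [0, 0, 5, 0, 0, 0, 0.7], [0, 0, 12, 0, 0, 0, 0.7], [0, 0, 19, 0, 0, 0, 0.7], [0, 0, 25, 0, 0, 0, 0.7], [0, 0, 27, 0, 0, 0, 0.7], [0, 0, 27, 0, 0, 0, 0.7]])

```text
t: 25.85
eef_pos: [0.5297, -0.3367, 0.2765]
ee_rot: [-3.141, 0.0, 1.366]
force: [-0.7, 0.2, -1.1]
width: 0.0573
```

```bash
python3 - <<'E'
from h import *
g=grab_frame("scene"); f=grab_frame("top")
save("b5",np.hstack([g["img"][200:300,370:490],f["img"][150:250,380:500]]),None,3.3)
rel([(.5305,-.3365,.1138)])
E
```

```text
t 25.95 grasp now [ 0.5299 -0.3368  0.1175] yaw [179.98   0.    78.24] F [-0.1  0.1 -2.2] w 0.057296515127842854
(0.5305, -0.3365, 0.1138) mm [0.4 0.6 3.7] turn [ 0.02  0.   -0.06]
```

View pics/b5.png

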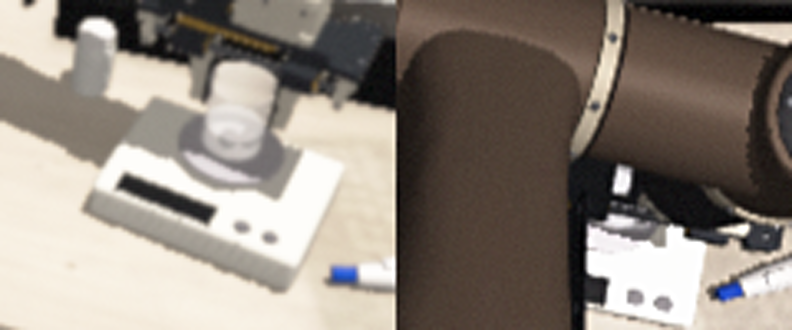

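The beaker is just above the pan, with its base near (235,148) and the pan centre near (232,150). I'll lower it to contact.

Emit:
drive_tool(moves=[[0, 0, 1, 0, 0, 0, 0.7], [0, 0, 2, 0, 0, 0, 0.7], [0, 0, 3, 0, 0, 0, 0.7], [0, 0, 3, 0, 0, 0, 0.7]])

```text
t: 26.45
eef_pos: [0.5297, -0.3367, 0.2736]
ee_rot: [-3.141, -0.0, 1.366]
force: [-0.1, -0.5, -0.9]
width: 0.0573
```

Emit:
drive_tool(moves=[[0, 0, 0.7, 0, 0, 0, 0.7], [0, 0, 0.7, 0, 0, 0, 0.7], [0, 0, 0.7, 0, 0, 0, 0.7]])

```text
t: 26.82
eef_pos: [0.5298, -0.3367, 0.2733]
ee_rot: [3.141, 0.0, 1.366]
force: [-0.9, 0.9, 2.2]
width: 0.0571
```

Emit:
drive_tool(moves=[[0, 0, 0, 0, 0, 0, 0.3], [0, 0, 0, 0, 0, 0, 0], [0, 0, 0, 0, 0, 0, -1], [0, 0, 0, 0, 0, 0, -1], [0, 0, 0, 0, 0, 0, -1], [0, 0, -20, 0, 0, 0, -1], [0, 0, -60, 0, 0, 0, -1], [0, 0, -110, 0, 0, 0, -1], [0, 0, -150, 0, 0, 0, -1], [-60, 0, -150, 0, 0, 0, -1], [-120, 0, -150, 0, 0, 0, -1], [-180, 0, -150, 0, 0, 0, -1]])

```text
t: 28.32
eef_pos: [0.4927, -0.5143, 0.4231]
ee_rot: [3.141, 0.0, 1.366]
force: [1.6, -0.2, 0.2]
width: 0.0877
```

Emit:
drive_tool(moves=[[-60, 0, 0, 0, 0, 0, -1], [-100, 0, 0, 0, 0, 0, -1], [-100, 0, 0, 0, 0, 0, -1], [-100, 0, 0, 0, 0, 0, -1]])

```text
t: 28.82
eef_pos: [0.4726, -0.6108, 0.4223]
ee_rot: [-3.141, -0.001, 1.365]
force: [-0.9, 0.1, -0.1]
width: 0.0874
```

```bash
python3 - <<'E'
from h import *
g=grab_frame("scene"); f=grab_frame("top")
A=g["img"][165:295,315:480]; B=f["img"][140:270,300:480]
save("b6",np.vstack([cv2.resize(A,(600,473)),cv2.resize(B,(600,433))])[:,:], None,.66)
s=get_state(); print(s["t"],s["eef_pos"],s["force"])
print(at_z(f,0,0,0)[:0], "pan centre px",proj(f,(.5304,-.3368,.058)),"rim",proj(f,(.5304,-.3368,.130)))
save("b7",f["img"],(400,170,480,250),7)
E
```

```text
28.925 [ 0.47312929 -0.60992006  0.4232203 ] [0.20213418 0.42515576 0.41471122]
[] pan centre px (np.float64(444.6039129302025), np.float64(209.28190144044265)) rim (np.float64(451.97597940836476), np.float64(206.92244536598827))
```

The picture allowance is used up, so I'll check with depth and image differences instead.

```bash
python3 - <<'E'
from h import *
import pickle
f=grab_frame("top"); f0=pickle.load(open("top0.pkl","rb"))
P=np.array([[at_d(f,u,v) for u in range(415,480)] for v in range(180,240)]).reshape(-1,3)
m=(P[:,2]>.062)&(P[:,2]<.15); q=P[m]; print("above pan",m.sum(), q.mean(0) if m.any() else "", q.min(0),q.max(0))
h=q[q[:,2]>.115]; print("rim pts",len(h)); 
if len(h)>3: print(cv2.minEnclosingCircle(h[:,:2].astype(np.float32)))
d=np.abs(f["img"].astype(int)-f0["img"]).sum(2)
for n,u,v,r in(("small",236,147,10),("bottle",391,174,9),("timer",341,264,12),("handle",376,182,7),("mag",327,169,8),("pan",447,208,14),("oldbk",213,229,12)):
    print(n,(d[v-r:v+r,u-r:u+r]>90).mean().round(3), np.abs(f["range_z"]-f0["range_z"])[v-r:v+r,u-r:u+r].mean().round(4))
for u,v in((327,169),(391,174),(341,264),(376,182)): print(u,v,at_d(f,u,v).round(3),at_d(f0,u,v).round(3))
E
```

```text
above pan 486 [ 0.52864911 -0.33755292  0.09601003] [ 0.48766176 -0.36422056  0.06213426] [ 0.57384848 -0.29355267  0.13535619]
rim pts 115
((0.5278453826904297, -0.3350851237773895), 0.02971479669213295)
small 0.0 0.0165
bottle 0.0 0.0147
timer 0.797 0.0302
handle 0.0 0.0089
mag 0.117 0.0077
pan 0.571 0.0298
oldbk 0.304 0.0423
327 169 [0.629 0.002 0.161] [0.623 0.003 0.198]
391 174 [ 0.63  -0.182  0.075] [ 0.63  -0.182  0.078]
341 264 [ 0.374 -0.04   0.02 ] [ 0.374 -0.04   0.02 ]
376 182 [ 0.591 -0.126  0.179] [ 0.591 -0.125  0.182]
```

```bash
python3 - <<'E'
from h import *
import pickle
f=grab_frame("top"); f0=pickle.load(open("top0.pkl","rb"))
for F in(f,f0):
    P=np.array([at_d(F,u,v) for u in range(322,362) for v in range(248,282)]); q=P[(P[:,2]>.012)&(P[:,2]<.03)]
    print(len(q),q.mean(0).round(4),F["img"][262,341],F["img"][255,320])
job_done()
E
```

```text
372 [ 0.3734 -0.0407  0.017 ] [85 88 79] [101  92  85]
373 [ 0.3732 -0.0408  0.0172] [173 177 160] [187 172 159]
the job is handed in; nothing more can be done
```

The job is done and handed in at about 29 s. The larger beaker, with two steel balls in it, stands upright on the balance pan. I pulled the slide to its stop twice and eased it back home each time, and one ball ran into the beaker per pull.

**Last checks**
- **Beaker:** the depth data put the rim centre at (0.528, -0.335). That is about 3 mm from the pan centre I measured at (0.530, -0.337).
- **Balls:** two showed in the beaker after the second pull. I did not count them again after placing it on the pan, and I did not count the ones left in the dispenser.
- **Slide:** the force reversed against the home stop after each return. The handle reads its starting position to within the measuring noise.
- **Other items:** the bottle and timer are where they were. The small beaker's spot in the image is unchanged. The timer's area changed only in brightness (it looks shaded), as its measured position is the same.

**What I could not confirm:** I reached the 12-picture limit, so the final state was checked by numbers only. In the chute overlay the beaker's right edge was faint, making it look narrower than 58 mm, but the gripper measured about 57.5 mm.

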